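# Plug-gauge two tube adapters and sort them

### The arm

A 7-joint arm with a two-finger parallel gripper is mounted at the origin on a cart in front of the work surface, level with it; the furniture and walls round the work are solid. World frame = base frame: x ahead of the robot, y to its left, z up, the work surface at z = 0. Lengths are in mm, angles in rad, forces in N, time in s.
With the tool pointing down it reaches from about 400 to 875 mm from the base axis. Payload 4.4 kg.
Tool frame: the origin (TCP) lies midway between the tips of the shut fingers; the grasp point (between the pads) lies ctrl.grip_depth behind it (ctrl.grip_depth is the distance from the TCP to the grasp point, in mm); z points along the fingers, y is the line along which they close (so a half turn about z gives the same grasp; the last joint's range is limited). The gripper opens to 85 mm and grips with 20 to 120 N. Pads are 22 mm wide; open, the fingers measure 114 mm over their backs; the gripper's body (76 mm by 85 mm) begins 54 mm behind the grasp point. The pads swing forward as they close: fully open they stand 13 mm farther back than shut.
Start: joints at [1.228, 0.628, 0.038, 1.517, -0.027, 0.996, -0.02], TCP at [177.659, -625.264, 231.313] pointing down, gripper open.
Joint ranges: [-3.06, 3.06], [-0.37, 2.12], [-1.25, 1.32], [0.18, 2.47], [-1.1, 4.24], [0.23, 1.98], [-2.94, 2.94]. Speed limits (rad/s): [2.57, 2.57, 3.14, 3.14, 3.14, 3.14, 3.14].

### API

Orientations are given as [roll, pitch, yaw] about the fixed x, y, z axes, in that order (R = Rz(yaw) Ry(pitch) Rx(roll)).
In Python, from cell import ctrl gives the robot as it stands.
- The arm moves only by the tool carry_out, never from a script. Its argument "deltas" is one flat list of numbers, 7 for each row, row after row: the turn, a rotation vector about the tool's x, y, z in degrees, then the shift along the tool's x, y, z in m, then the closure, from -1 (fully open) to 1 (shut). In form: [wx, wy, wz, dx, dy, dz, claw, wx, wy, wz, dx, dy, dz, claw, ...]. A call has 1 to 12 rows; each row shifts and turns the commanded pose from where the row before left it, along the tool's axes as they then stand; what a row does not reach is not made up. A row lasts 1/8 s, in which the tool goes at most 62.5 mm and 10.7 degrees, less where a joint would pass 70% of its speed; a pose out of reach is approached as far as the arm can. A call with a gripper value outside its range is refused whole. The fingers move at their own pace and stop on an object; the grip force is fixed at half the most. Time passes only in rows, so rows that do not move let the fingers close. It gives the time, the measured TCP pose, the force, the opening and the grip force at its end, in the units of the state.
- ctrl.read_state(): the state, without advancing time (a new reading comes with each control period).
- ctrl.get_image(name): name is "scene" or "top" or "wrist"; returns the picture (420x560x3 uint8, red, green, blue); there is no depth.
- ctrl.calibration(name): a dict with "mtx" (3x3 intrinsics, pixels), "distortion" ([k1, k2, p1, p2, k3] as OpenCV has them; the pictures are not rectified), "R" (3x3) and "t" (3): a world point X has camera coordinates R X + t. Camera axes: x right, y down, z forward; pixel columns grow to the right and rows downward; lengths in mm; the calibration is good to about 2 mm. A picture is of the moment at which its call begins: read the wrist's pose just before it. calibration takes no time and is no camera call; for the wrist camera it gives the pose at the moment of the call.
- ctrl.finish_job(): hands the job in; it is judged then, once.
The state is a dict: "clock": time; "qpos": joint angles; "qd": joint speeds; "tau": joint torques, N m; "eef_pos": TCP position; "tool_rot": TCP orientation; "force": force on the tool from outside, world axes, zero at the start; "torque": the same for the moment, N m; "width": finger opening in mm; "gripper_force": force on a finger pad.
Only numpy, scipy, OpenCV 4.12 (cv2) and the standard library are available. Lean on these libraries where they do the work, as an engineer would, in place of code of your own. Each camera call takes 0.05 s, during which the arm holds its last target. There are 200 camera calls.

### The job

Take the plug gauge from its stand and try its pin in the bore of the round tube adapter first, then in the bore of the square one: lower it until its collar sits on the adapter, or, if the floor inside the bore stops it short, until you clearly feel that stop, pressing only gently. Put the gauge back upright in its stand, and stand each adapter the gauge went fully into (to within 2 mm or so) in the rectangular tray and each that stopped it short in the round dish. Do not tip an adapter over or knock the other things about.

Things in the scene. Friction and masses are not known exactly. Their poses are not given: they have to be found in the camera images.
- gauge: Steel plug gauge, 86 mm long, 0.12 kg, standing upright in its stand. Origin: centre of the pin's lower end; z up along it. Pin 16 mm diameter and 40 mm long with a 2 mm chamfered tip (13 mm at the end), then a collar 25 mm in diameter from 40 to 46 mm, then a ribbed grip 22 mm in diameter from 46 to 86 mm, to be held from above across the grip
- gauge_stand: Dark steel block 70 x 70 x 30 mm, fixed, with one round hole of 20 mm diameter in the middle of its top, 24 mm deep (hole floor 6 mm above the worktop). The gauge stands in this hole with its tip on the hole's floor. Origin: centre of its underside
- adapter_round: Round tube adapter, a cylinder 50 mm in diameter, 52 mm high, bare aluminium, loose, 0.25 kg, 17.2 mm vertical bore in its middle. Origin: centre of the underside; z up. A floor disc fixed down in the bore is deep enough to let the pin in all 40 mm, or too high: the pin's tip then meets it 22 to 39 mm down. Either may occur in each adapter, whatever its name or place
- adapter_square: Square tube adapter, a block 50 x 50 mm, 52 mm high, bare aluminium, loose, 0.25 kg, 17.2 mm vertical bore in its middle. Origin: centre of the underside; z up. A floor disc fixed down in the bore is deep enough to let the pin in all 40 mm, or too high: the pin's tip then meets it 22 to 39 mm down. Either may occur in each adapter, whatever its name or place
- pass_tray: Rectangular low steel tray for adapters that the gauge goes fully into, 120 mm (x) by 200 mm (y), 10 mm high, wall and floor 3 mm, fixed. Origin: centre of its underside; there is room for two adapters side by side along y
- reject_dish: Round low steel dish for adapters that stop the gauge, 180 mm in diameter, 10 mm high, wall and floor 3 mm, fixed. Origin: centre of its underside; there is room for two adapters side by side
- dish_in (a point): Centre of the round dish's inner floor, 3 mm above the worktop
- sample_jar: Bystander: jar with a white lid, 63 mm in diameter, 75 mm high, loose; origin at the centre of its underside
- beaker: Bystander: small clear beaker, 55 mm in diameter, 70 mm high, loose; origin at the centre of its underside
- stopper: Bystander: black rubber stopper, 31 mm in diameter, 20 mm high, loose; origin at the centre of its underside
There are look-alikes about, which are no part of the job. Leave any blue look-alike of the adapter_square alone.

How it is judged (in metres and radians):
On the way, in this order (a step that is already met when the one before it is completed fails the run):
1. the gauge's pin was tried in the round adapter's bore: fully in (to 2.5 mm), or pressed with more than 1 N on a floor disc that stops it short (x of gauge in the frame of adapter_round between -0.004 and 0.004 m and y of gauge in the frame of adapter_round between -0.004 and 0.004 m and angle between the z axis of gauge and the z axis of adapter_round, either way round below 0.12 rad and ((z of disc_round_c0 in the frame of adapter_round below 0.015 m and z of gauge in the frame of adapter_round below 0.0145 m) or (z of disc_round_c0 in the frame of adapter_round above 0.012 m and distance between gauge and disc_round_c0 below 0.003 m and contact force between gauge and adapter_round above 1 N))), for 0.1 s.
2. then the gauge's pin was tried in the square adapter's bore in the same way (x of gauge in the frame of adapter_square between -0.004 and 0.004 m and y of gauge in the frame of adapter_square between -0.004 and 0.004 m and angle between the z axis of gauge and the z axis of adapter_square, either way round below 0.12 rad and ((z of disc_square_c0 in the frame of adapter_square below 0.015 m and z of gauge in the frame of adapter_square below 0.0145 m) or (z of disc_square_c0 in the frame of adapter_square above 0.012 m and distance between gauge and disc_square_c0 below 0.003 m and contact force between gauge and adapter_square above 1 N))), for 0.1 s.
At the end, for the whole second after the job is handed in: Each adapter upright, at rest, on the floor of the rectangular tray (origin within 36 mm across, 76 mm along of centre) if the gauge goes fully in, or of the round dish (within 64 mm of centre) if not; gauge upright in its stand (within 5 mm of the hole's axis, 6 mm of its floor) (height (world z) of each of adapter_round, adapter_square below 0.007 m and angle between each of adapter_round, adapter_square's own z axis and vertical below 0.1 rad and linear speed of each of adapter_round, adapter_square below 0.02 m/s and ((z of disc_round_c0 in the frame of adapter_round below 0.015 m and x of adapter_round in the frame of pass_tray between -0.036 and 0.036 m and y of adapter_round in the frame of pass_tray between -0.076 and 0.076 m) or (z of disc_round_c0 in the frame of adapter_round above 0.012 m and horizontal distance between adapter_round and dish_in below 0.064 m)) and ((z of disc_square_c0 in the frame of adapter_square below 0.015 m and x of adapter_square in the frame of pass_tray between -0.036 and 0.036 m and y of adapter_square in the frame of pass_tray between -0.076 and 0.076 m) or (z of disc_square_c0 in the frame of adapter_square above 0.012 m and horizontal distance between adapter_square and dish_in below 0.064 m)) and horizontal distance between gauge and gauge_stand below 0.005 m and height (world z) of gauge below 0.012 m and angle between gauge's own z axis and vertical below 0.25 rad); the robot touches nothing.
It fails at once if the gauge is pressed on an adapter with more than 35 N (contact force between gauge and adapter_round above 35 N or contact force between gauge and adapter_square above 35 N).
It fails at once if an adapter is tipped over (angle between any of adapter_round, adapter_square's own z axis and vertical above 0.6 rad).
It fails at once if a bystander is pushed more than 30 mm (distance of any of sample_jar, beaker, stopper from where it was at the start of the episode above 0.03 m).
It also fails if it takes over 72 s, if anything falls off the work surface, if the arm or the gripper's body presses on something with over 40 N, if the wrist force passes 120 N, or if a joint passes its speed limit or range.

## Working session

There is one attempt and no reset: what is moved stays moved. The work goes in short steps, Python scripts to look and compute and a tool call to move; the robot and the scene stay as the last step left them, time stands still between calls to the robot, and variables do not carry over. Pictures are saved under pics/ and viewed, at most 12 in all, crops included, and the job is handed in when it is done.

Besides the shell and the picture viewer there is one more tool, called after "Emit:" as name(argument=value, ...) on one line, values as JSON. carry_out: Moves the arm, as the interface text tells. Its arguments: {"type":"object","properties":{"deltas":{"type":"array"}},"required":["deltas"]}

```bash
mkdir -p pics; cat > h.py <<'E'
from cell import ctrl
import numpy as np, cv2
def cal(n):
    c=ctrl.calibration(n); return {k:np.array(c[k],float) for k in ("mtx","distortion","R","t")}
def ray(c,u,v,z):
    p=cv2.undistortPoints(np.array([[[u,v]]],float),c["mtx"],c["distortion"])[0,0]
    d=c["R"].T@np.array([p[0],p[1],1]); o=-c["R"].T@c["t"]
    return o+d*(z-o[2])/d[2]
def proj(c,X):
    return cv2.projectPoints(np.array(X,float).reshape(-1,1,3),cv2.Rodrigues(c["R"])[0],c["t"],c["mtx"],c["distortion"])[0].reshape(-1,2)
def save(n,f): 
    im=ctrl.get_image(n); cv2.imwrite(f,im[:,:,::-1]); return im
E
python3 - <<'E'
from h import *
a=save("top","pics/top.png"); b=save("scene","pics/scene.png")
for n in("top","scene"):
    c=cal(n); print(n,-c["R"].T@c["t"],c["R"].round(2).tolist(),c["mtx"][0,0])
s=ctrl.read_state(); print(s, ctrl.grip_depth)
E
```

```text
top [ 378.73802943   17.58244974 1221.02239258] [[0.03, -1.0, -0.01], [-1.0, -0.02, -0.1], [0.09, 0.01, -1.0]] 435.497078511126
scene [  85.19099305 -496.44495853  550.79667602] [[0.81, -0.59, 0.02], [-0.34, -0.49, -0.8], [0.48, 0.64, -0.6]] 400.4592300055785
{'clock': 0.1, 'qpos': array([ 1.22819407,  0.62926474,  0.03846247,  1.51823535, -0.02698672,
        0.99631766, -0.02001255]), 'qd': array([ 3.62732364e-05, -1.66664172e-03, -8.22273333e-04, -1.49164285e-03,
       -1.21702875e-04, -1.80037802e-03, -1.17786612e-04]), 'tau': array([ 4.04701685e-03, -5.64543879e+01,  1.23122837e+00, -1.93975532e+01,
        1.13821260e-02,  5.46350828e-03, -6.29482855e-06]), 'eef_pos': array([ 177.49887017, -624.7242917 ,  230.48462497]), 'tool_rot': array([-3.13988646e+00,  3.87886570e-05,  2.76783373e-01]), 'force': array([ 0.3407951 ,  0.39333926, -0.19580267]), 'torque': array([-0.01921912,  0.04060566, -0.00817888]), 'gripper_force': 0.0, 'width': 85.23103219355247} 18.700000000000003
```

View pics/top.png

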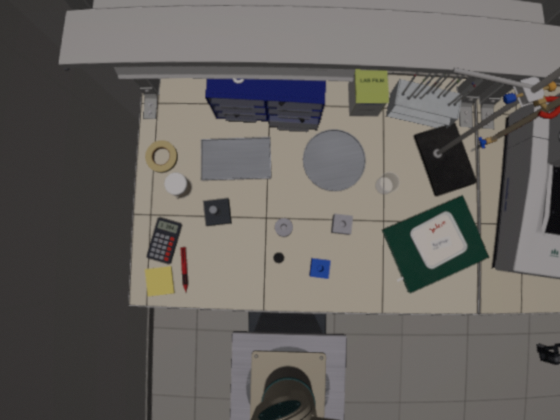

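View pics/scene.png

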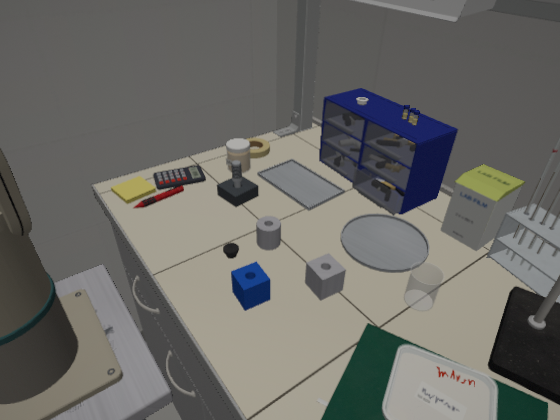

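The top view shows three tube candidates: a grey round one at (284,227), a grey square one at (343,224) and a blue square one at (320,268). The two bare-aluminium ones are the targets and the blue one is the look-alike. The stand with the gauge is at (217,212), the tray at (236,159), the dish at (334,160), the jar at (176,184), the beaker at (386,184) and the stopper at (279,258). I'll confirm with an enlarged crop.

```bash
python3 - <<'E'
from h import *
a=cv2.imread("pics/top.png"); b=cv2.imread("pics/scene.png")
A=cv2.resize(a[180:290,195:365],None,fx=4.5,fy=4.5,interpolation=cv2.INTER_CUBIC)
cv2.imwrite("pics/c1.png",A)
c=cal("top")
for n,u,v,z in[("round",284,226.5,52),("square",343,224,52),("blue",320,268,52),("standtop",217,212,30),("gaugetop",213,210,92),("tray",236,159,5),("dish",334,160,5),("tray c1",202,140,10),("tray c2",270,178,10),("beaker",386,184,70),("jar",176,184,75),("stopper",279,258,20)]:
    p=ray(c,u,v,z); print(n,p.round(0),np.hypot(p[0],p[1]).round(0))
w=cal("wrist"); s=ctrl.read_state()
from scipy.spatial.transform import Rotation as Ro
Rt=Ro.from_euler("xyz",s["tool_rot"]).as_matrix()
print(Rt.round(3).tolist(), "cam in tool",Rt.T@((-w["R"].T@w["t"])-s["eef_pos"]),(w["R"]@Rt).round(3).tolist(),w["mtx"][0,0])
E
```

```text
round [445.  21.  52.] 446.0
square [ 456. -138.   52.] 476.0
blue [337. -78.  52.] 346.0
standtop [482. 207.  30.] 524.0
gaugetop [482. 208.  92.] 524.0
tray [637. 163.   5.] 658.0
dish [ 641. -116.    5.] 651.0
tray c1 [690. 262.  10.] 738.0
tray c2 [584.  64.  10.] 587.0
beaker [ 565. -250.   70.] 618.0
jar [551. 314.  75.] 634.0
stopper [360.  33.  20.] 362.0
[[0.962, 0.273, -0.001], [0.273, -0.962, 0.002], [-0.0, -0.002, -1.0]] cam in tool [  76.1096437    -0.36302539 -142.55801491] [[-0.002, 1.0, 0.0], [-0.955, -0.001, -0.297], [-0.297, -0.001, 0.955]] 322.9482961730179
```

View pics/c1.png

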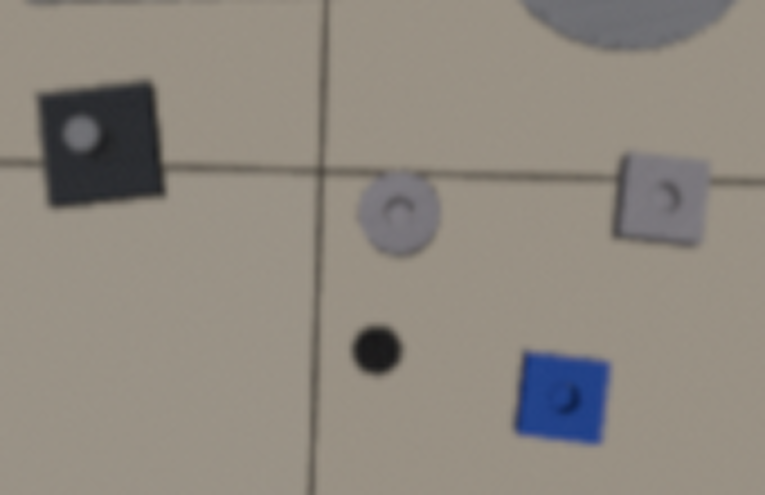

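The crop confirms it: the bare-aluminium round tube is at full-image (284,227), the bare square one at (343,224), and the blue one is to be left alone. The gauge top is at (213,209.6). Next I move over the square adapter.

Emit:
carry_out(deltas=[0, 0, 8, 0, 0, 0, -1, 0, 0, 7.9, 0, 0, 0, -1, 0, 0, 0, 0.028, -0.0487, 0, -1, 0, 0, 0, 0.028, -0.0487, 0, -1, 0, 0, 0, 0.028, -0.0487, 0, -1, 0, 0, 0, 0.028, -0.0487, 0, -1, 0, 0, 0, 0.028, -0.0487, 0, -1, 0, 0, 0, 0.028, -0.0487, 0, -1, 0, 0, 0, 0.028, -0.0487, 0, -1, 0, 0, 0, 0.028, -0.0487, 0, -1, 0, 0, 0, 0.028, -0.0487, 0, -1, 0, 0, 0, 0.028, -0.0487, 0, -1])

```text
clock: 1.6
eef_pos: [458.6, -136.8, 231.3]
tool_rot: [3.141, 0.0, -0.001]
force: [0.4, -1.2, -0.9]
width: 85.6
gripper_force: 0.0
```

```bash
cat >> h.py <<'E'
import pickle
def snap(tag):
    ctrl.get_image("wrist"); ctrl.get_image("wrist")
    c=cal("wrist"); s=ctrl.read_state(); im=save("wrist",f"pics/{tag}.png")
    pickle.dump((c,s),open(f"pics/{tag}.pkl","wb")); print(tag,s["eef_pos"].round(1),s["tool_rot"].round(4),abs(s["qd"]).max().round(4)); return c,s,im
E
python3 -c "
from h import *
snap('wsq')"
```

```text
wsq [ 461.2 -131.5  231.1] [-3.1382e+00 -1.9000e-03  1.0400e-02] 0.0824
```

Emit:
carry_out(deltas=[0, 0, 0, -0.0045, -0.0525, 0, -1, 0, 0, 0, -0.0045, -0.0525, 0, -1, 0, 0, 0, -0.0045, -0.0525, 0, -1, 0, 0, 0, 0, 0, 0, -1])

```text
clock: 2.25
eef_pos: [443.8, 22.0, 231.2]
tool_rot: [-3.14, 0.001, 0.005]
force: [0.3, -1.1, -0.0]
width: 85.3
gripper_force: 0.0
```

```bash
python3 -c "
from h import *
snap('wrd')"
```

```text
wrd [444.3  18.  231.2] [ 3.1407e+00  4.0000e-04 -1.1000e-03] 0.0287
```

Emit:
carry_out(deltas=[0, 0, 0, 0.0095, -0.0465, 0, -1, 0, 0, 0, 0.0095, -0.0465, 0, -1, 0, 0, 0, 0.0095, -0.0465, 0, -1, 0, 0, 0, 0.0095, -0.0465, 0, -1, 0, 0, 0, 0, 0, 0, -1])

```text
clock: 3.02
eef_pos: [483.8, 207.2, 231.0]
tool_rot: [-3.14, -0.001, 0.002]
force: [-0.8, -0.8, -0.0]
width: 85.5
gripper_force: 0.0
```

```bash
python3 - <<'E'
from h import *
snap('wga')
L=[]
for t in('wsq','wrd','wga'):
    L.append(cv2.imread(f"pics/{t}.png"))
cv2.imwrite("pics/m.png",cv2.resize(np.hstack([l[60:400,150:410] for l in L]),(780,340)))
E
```

```text
wga [483.2 202.8 230.9] [ 3.1399e+00  7.0000e-04 -3.2000e-03] 0.0197
```

View pics/m.png

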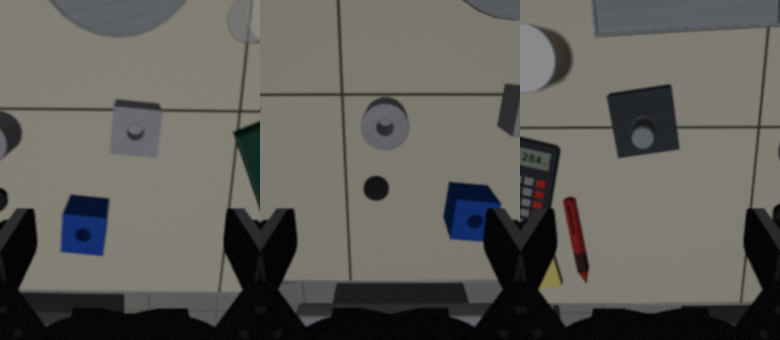

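Left to right, the three wrist crops show the square adapter's bore at about (285,191), the round one's at about (275,188), and the gauge in its stand at about (272,197). I'll enlarge them for exact centres.

```bash
python3 - <<'E'
from h import *
o=[]
for t,x,y in(('wsq',285,190),('wrd',275,188),('wga',273,193)):
    i=cv2.imread(f"pics/{t}.png")[y-33:y+33,x-33:x+33]
    i=cv2.resize(i,None,fx=4,fy=4,interpolation=cv2.INTER_CUBIC); i=cv2.convertScaleAbs(i,alpha=1.6)
    for k in range(0,264,40): cv2.line(i,(k,0),(k,4),(0,0,255),1); cv2.line(i,(0,k),(4,k),(0,0,255),1)
    o.append(i)
cv2.imwrite("pics/m2.png",np.hstack(o))
E
```

```text
(no output)
```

View pics/m2.png

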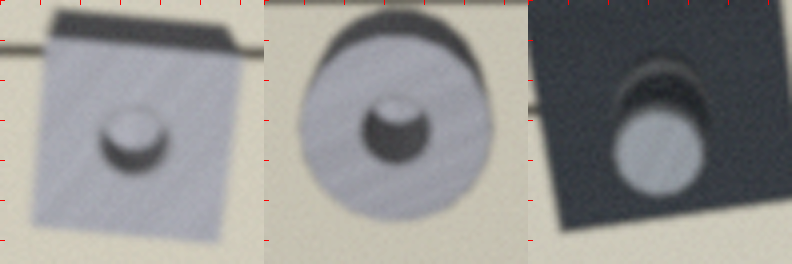

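```bash
python3 - <<'E'
from h import *
for t,u,v,z in(('wsq',285.4,191.7,52),('wrd',274.9,187,52),('wga',272.5,197.9,92)):
    c,s=pickle.load(open(f"pics/{t}.pkl","rb")); p=ray(c,u-0.3,v-0.3,z); print(t,p.round(1),(p-s["eef_pos"]).round(1))
c,s=pickle.load(open("pics/wsq.pkl","rb"))
P=[ray(c,252+x/4-.4,157+y/4-.4,52)[:2] for x,y in((47,38),(242,52),(219,241),(32,226))]
P=np.array(P);print(P.round(1),[np.hypot(*(P[i]-P[i-1])).round(1) for i in range(4)])
d=P[0]-P[1]; print(np.arctan2(-d[0],d[1])); d=P[1]-P[2];print(np.arctan2(d[1],d[0]))
c,s=pickle.load(open("pics/wga.pkl","rb"))
P=[ray(c,240+x/4-.4,160+y/4-.4,30)[:2] for x,y in((562-528,230),)];print(P)
s=ctrl.read_state();print(s["eef_pos"],s["tool_rot"])
E
```

```text
wsq [ 458.3 -135.7   52. ] [  -2.9   -4.2 -179.1]
wrd [445.9  23.8  52. ] [   1.5    5.8 -179.2]
wga [484.  210.1  92. ] [   0.8    7.3 -138.9]
[[ 484.1 -113.6]
 [ 481.  -162.5]
 [ 431.1 -158.4]
 [ 434.7 -109.4]] [np.float64(49.6), np.float64(49.0), np.float64(50.1), np.float64(49.1)]
-0.06246974753771792
-0.08257660489877269
[array([444.93673866, 238.88774898])]
[483.12959885 202.24020702 231.02864104] [ 3.13981286e+00  6.02390475e-04 -4.27668143e-03]
```

Emit:
carry_out(deltas=[0, 0, 0, 0, 0, 0, -1, 0, 0, 0, 0, 0, 0, -1])

```text
clock: 3.42
eef_pos: [483.0, 203.7, 231.5]
tool_rot: [3.141, -0.0, -0.003]
force: [0.3, 0.2, -0.0]
width: 85.4
gripper_force: 0.0
```

Emit:
carry_out(deltas=[0, 0, 0, 0.001, -0.0045, 0.035, -1, 0, 0, 0, 0, 0, 0.035, -1, 0, 0, 0, 0, 0, 0.035, -1, 0, 0, 0, 0, 0, 0.035, -1, 0, 0, 0, 0, 0, 0.02, -1, 0, 0, 0, 0, 0, 0.016, -1, 0, 0, 0, 0, 0, 0, -1, 0, 0, 0, 0, 0, 0, -1, 0, 0, 0, 0, 0, 0, -1, 0, 0, 0, 0, 0, 0, -1])

```text
clock: 4.68
eef_pos: [484.2, 209.7, 56.0]
tool_rot: [-3.141, -0.001, -0.001]
force: [-0.1, -0.2, -0.9]
width: 85.3
gripper_force: 0.0
```

```bash
python3 - <<'E'
from h import *
for i in range(6):
    s=ctrl.read_state(); print(s["clock"],s["eef_pos"].round(2),s["force"].round(1)); ctrl.get_image("wrist")
c,s,i=snap("wdown")
E
```

```text
4.675 [484.18 209.73  56.  ] [-0.1 -0.2 -0.9]
4.725 [484.07 209.68  55.85] [ 0.3 -0.9 -0.7]
4.775 [483.99 209.64  55.72] [-0.7 -0.9 -0.4]
4.825 [483.91 209.64  55.63] [ 0.4 -1.1  0. ]
4.875 [483.84 209.58  55.53] [ 0.2  0.4 -0.2]
4.925 [483.83 209.54  55.46] [-0.8  0.2 -0.6]
wdown [483.8 209.5  55.3] [ 3.1416e+00  0.0000e+00 -8.0000e-04] 0.0023
```

Emit:
carry_out(deltas=[0, 0, 0, 0, 0, 0, 1, 0, 0, 0, 0, 0, 0, 1, 0, 0, 0, 0, 0, 0, 1, 0, 0, 0, 0, 0, 0, 1, 0, 0, 0, 0, 0, 0, 1, 0, 0, 0, 0, 0, 0, 1])

```text
clock: 5.88
eef_pos: [483.8, 209.6, 55.5]
tool_rot: [-3.141, -0.0, -0.001]
force: [-0.9, -0.1, 2.4]
width: 21.3
gripper_force: 58.5
```

Emit:
carry_out(deltas=[0, 0, 0, 0, 0, -0.025, 1, 0, 0, 0, 0, 0, -0.035, 1, 0, 0, 0, 0, 0, -0.03, 1, 0, 0, 0, -0.0076, 0.0373, 0, 1, 0, 0, 0, -0.0076, 0.0373, 0, 1, 0, 0, 0, -0.0076, 0.0373, 0, 1, 0, 0, 0, -0.0076, 0.0373, 0, 1, 0, 0, 0, -0.0076, 0.0373, 0, 1, 0, 0, 0, 0, 0, 0.02, 1, 0, 0, 0, 0, 0, 0, 1, 0, 0, 0, 0, 0, 0, 1, 0, 0, 0, 0, 0, 0, 1])

```text
clock: 7.38
eef_pos: [446.1, 23.6, 125.8]
tool_rot: [-3.141, -0.001, 0.0]
force: [0.2, -0.4, -1.4]
width: 20.9
gripper_force: 58.9
```

```bash
python3 - <<'E'
from h import *
for i in range(4):
    s=ctrl.read_state(); print(s["clock"],s["eef_pos"].round(2),s["tool_rot"].round(4),s["force"].round(1)); save("scene","pics/s2.png")
im=cv2.imread("pics/s2.png"); c=cal("scene"); p=proj(c,[[445,23,70]])[0].astype(int); print(p)
cv2.imwrite("pics/s2c.png",cv2.resize(im[p[1]-60:p[1]+60,p[0]-70:p[0]+70],None,fx=5,fy=5,interpolation=cv2.INTER_CUBIC))
E
```

```text
7.375 [446.08  23.65 125.75] [-3.1414e+00 -1.0000e-03  5.0000e-04] [ 0.2 -0.4 -1.4]
7.425 [446.04  23.61 125.73] [-3.1414e+00 -9.0000e-04  3.0000e-04] [-0.5  0.7 -2.5]
7.475 [445.95  23.48 125.7 ] [-3.1415e+00 -8.0000e-04  2.0000e-04] [-0.1 -1.2 -1. ]
7.525 [445.89  23.41 125.65] [-3.1415e+00 -7.0000e-04  0.0000e+00] [-0.2  0.2 -1.5]
[268 216]
```

View pics/s2c.png

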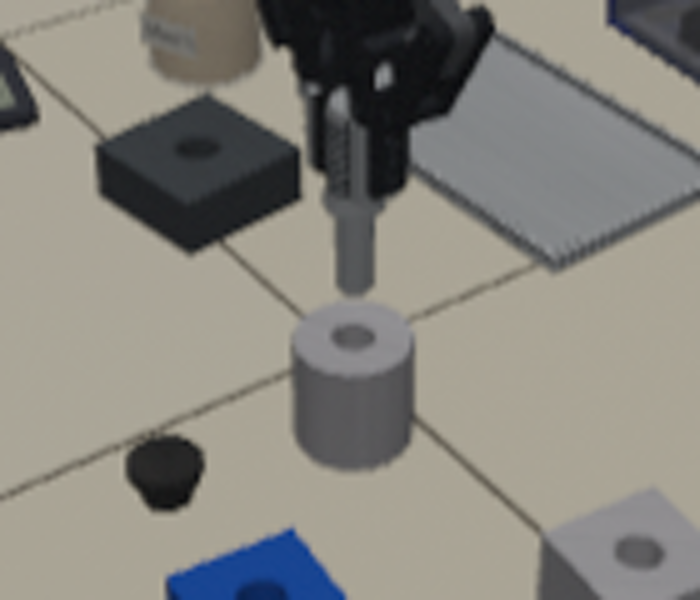

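The picture shows the pin axis (column 354) right over the round bore (column 353). I lower the gauge part way.

Emit:
carry_out(deltas=[0, 0, 0, 0, 0, 0.012, 1, 0, 0, 0, 0, 0, 0.01, 1, 0, 0, 0, 0, 0, 0.004, 1, 0, 0, 0, 0, 0, 0.004, 1, 0, 0, 0, 0, 0, 0.003, 1, 0, 0, 0, 0, 0, 0, 1])

```text
clock: 8.32
eef_pos: [445.6, 23.0, 92.2]
tool_rot: [3.142, 0.0, -0.001]
force: [-0.3, -1.2, -0.9]
width: 21.2
gripper_force: 58.9
```

Emit:
carry_out(deltas=[0, 0, 0, 0, 0, 0.005, 1, 0, 0, 0, 0, 0, 0.004, 1, 0, 0, 0, 0, 0, 0.002, 1, 0, 0, 0, 0, 0, 0.001, 1, 0, 0, 0, 0, 0, 0, 1, 0, 0, 0, 0, 0, 0, 1])

```text
clock: 9.07
eef_pos: [445.7, 23.0, 80.4]
tool_rot: [-3.142, -0.0, -0.001]
force: [-0.6, -0.3, -1.3]
width: 21.0
gripper_force: 58.9
```

Emit:
carry_out(deltas=[0, 0, 0, 0, 0, 0.001, 1, 0, 0, 0, 0, 0, 0.001, 1, 0, 0, 0, 0, 0, 0.001, 1, 0, 0, 0, 0, 0, 0, 1])

```text
clock: 9.57
eef_pos: [445.6, 23.0, 77.2]
tool_rot: [3.142, 0.0, -0.001]
force: [0.2, -0.3, -0.8]
width: 20.8
gripper_force: 58.9
```

Emit:
carry_out(deltas=[0, 0, 0, 0, 0, 0.001, 1, 0, 0, 0, 0, 0, 0.001, 1, 0, 0, 0, 0, 0, 0.001, 1, 0, 0, 0, 0, 0, 0, 1])

```text
clock: 10.07
eef_pos: [445.7, 23.0, 74.2]
tool_rot: [3.142, -0.0, -0.001]
force: [0.9, -0.8, -1.6]
width: 21.3
gripper_force: 58.9
```

Emit:
carry_out(deltas=[0, 0, 0, 0, 0, 0.001, 1, 0, 0, 0, 0, 0, 0.001, 1, 0, 0, 0, 0, 0, 0, 1])

```text
clock: 10.45
eef_pos: [445.6, 23.0, 72.3]
tool_rot: [3.142, 0.0, -0.001]
force: [0.5, -0.7, -1.3]
width: 21.0
gripper_force: 58.9
```

Emit:
carry_out(deltas=[0, 0, 0, 0, 0, 0.001, 1, 0, 0, 0, 0, 0, 0.001, 1, 0, 0, 0, 0, 0, 0.001, 1, 0, 0, 0, 0, 0, 0, 1])

```text
clock: 10.95
eef_pos: [445.7, 23.0, 69.2]
tool_rot: [3.142, 0.0, -0.001]
force: [-0.4, -0.1, -1.6]
width: 21.1
gripper_force: 58.9
```

Emit:
carry_out(deltas=[0, 0, 0, 0, 0, 0.001, 1, 0, 0, 0, 0, 0, 0.001, 1, 0, 0, 0, 0, 0, 0, 1])

```text
clock: 11.32
eef_pos: [445.6, 23.1, 67.2]
tool_rot: [-3.142, 0.0, -0.001]
force: [-0.6, 0.5, -1.0]
width: 21.1
gripper_force: 58.9
```

Tip depth is now about 34 mm, still with no contact.

Emit:
carry_out(deltas=[0, 0, 0, 0, 0, 0.001, 1, 0, 0, 0, 0, 0, 0.001, 1, 0, 0, 0, 0, 0, 0, 1])

```text
clock: 11.7
eef_pos: [445.6, 23.0, 65.2]
tool_rot: [3.142, 0.0, -0.001]
force: [-0.2, 0.1, -0.8]
width: 21.0
gripper_force: 58.9
```

Emit:
carry_out(deltas=[0, 0, 0, 0, 0, 0.001, 1, 0, 0, 0, 0, 0, 0.001, 1, 0, 0, 0, 0, 0, 0, 1])

```text
clock: 12.08
eef_pos: [445.6, 23.0, 63.2]
tool_rot: [-3.142, 0.0, -0.001]
force: [-0.1, -0.1, -1.5]
width: 20.8
gripper_force: 58.9
```

Emit:
carry_out(deltas=[0, 0, 0, 0, 0, 0.001, 1, 0, 0, 0, 0, 0, 0, 1])

```text
clock: 12.32
eef_pos: [445.6, 23.1, 62.3]
tool_rot: [-3.142, -0.0, -0.001]
force: [-0.4, 0.2, -0.7]
width: 20.8
gripper_force: 58.9
```

Emit:
carry_out(deltas=[0, 0, 0, 0, 0, 0.001, 1, 0, 0, 0, 0, 0, 0, 1])

```text
clock: 12.58
eef_pos: [445.6, 23.0, 61.5]
tool_rot: [-3.142, -0.0, -0.001]
force: [-1.3, 0.9, 2.5]
width: 21.1
gripper_force: 59.3
```

Emit:
carry_out(deltas=[0, 0, 0, 0, 0, 0.001, 1, 0, 0, 0, 0, 0, 0, 1])

```text
clock: 12.82
eef_pos: [445.7, 23.0, 61.4]
tool_rot: [3.142, -0.001, -0.001]
force: [-2.8, 0.4, 14.7]
width: 20.9
gripper_force: 60.8
```

Contact came at TCP z 61.5, a depth of about 40.0 mm, so the collar appears to be seated. I'll check it in a picture.

```bash
python3 - <<'E'
from h import *
save("scene","pics/s3.png"); im=cv2.imread("pics/s3.png")
cv2.imwrite("pics/s3c.png",cv2.resize(im[190:265,228:308],None,fx=7,fy=7,interpolation=cv2.INTER_CUBIC))
print(ctrl.read_state()["force"])
E
```

```text
[-3.4634108  -0.07048934 15.21743837]
```

View pics/s3c.png

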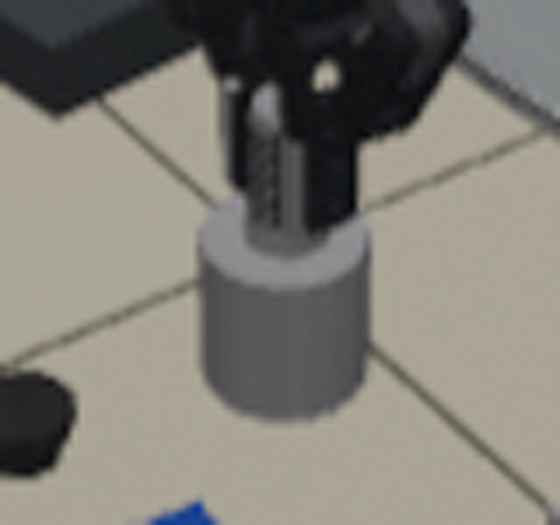

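The collar sits flush on the round adapter, so the gauge goes fully in and this adapter belongs in the tray. The square one is next.

Emit:
carry_out(deltas=[0, 0, 0, 0, 0, -0.015, 1, 0, 0, 0, 0, 0, -0.025, 1, 0, 0, 0, 0, 0, -0.026, 1, 0, 0, 0, 0.0031, 0.0399, 0, 1, 0, 0, 0, 0.0031, 0.0399, 0, 1, 0, 0, 0, 0.0031, 0.0399, 0, 1, 0, 0, 0, 0.0031, 0.0399, 0, 1, 0, 0, 0, 0, 0, 0, 1, 0, 0, 0, 0, 0, 0, 1, 0, 0, 0, 0, 0, 0, 1])

```text
clock: 14.12
eef_pos: [457.8, -135.1, 126.2]
tool_rot: [-3.141, 0.0, 0.001]
force: [0.4, -0.0, -1.3]
width: 21.1
gripper_force: 59.1
```

```bash
python3 - <<'E'
from h import *
for i in range(3):
    s=ctrl.read_state(); print(s["eef_pos"].round(2),s["force"].round(1)); save("scene","pics/s4.png")
im=cv2.imread("pics/s4.png"); c=cal("scene"); p=proj(c,[[458,-136,70]])[0].astype(int); print(p)
cv2.imwrite("pics/s4c.png",cv2.resize(im[p[1]-45:p[1]+45,p[0]-45:p[0]+45],None,fx=6,fy=6,interpolation=cv2.INTER_CUBIC))
E
```

```text
[ 457.82 -135.11  126.21] [ 0.4 -0.  -1.3]
[ 457.94 -135.17  126.28] [ 0.3  0.5 -1.7]
[ 457.98 -135.36  126.33] [ 0.2 -0.1 -0.7]
[327 259]
```

View pics/s4c.png

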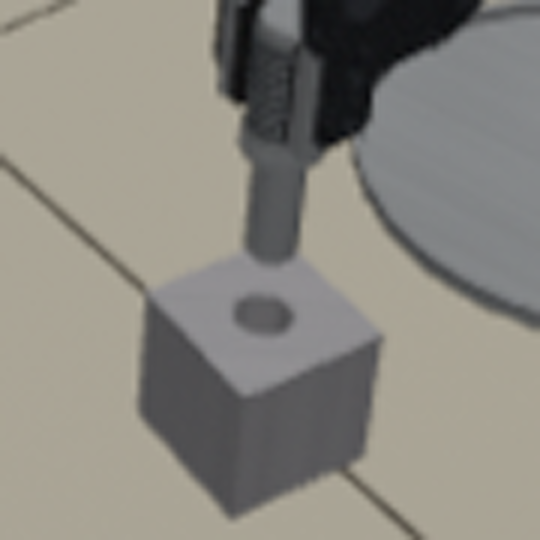

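Here the pin is about 2–4 px (under 1 mm) right of the bore axis, so I nudge it slightly and lower.

Emit:
carry_out(deltas=[0, 0, 0, 0, -0.0007, 0.012, 1, 0, 0, 0, 0, 0, 0.01, 1, 0, 0, 0, 0, 0, 0.003, 1, 0, 0, 0, 0, 0, 0.002, 1, 0, 0, 0, 0, 0, 0.002, 1, 0, 0, 0, 0, 0, 0, 1])

```text
clock: 15.02
eef_pos: [458.0, -135.9, 97.3]
tool_rot: [3.142, -0.0, -0.001]
force: [-0.3, -0.3, -1.6]
width: 21.2
gripper_force: 59.1
```

Emit:
carry_out(deltas=[0, 0, 0, 0, 0, 0.002, 1, 0, 0, 0, 0, 0, 0.002, 1, 0, 0, 0, 0, 0, 0, 1])

```text
clock: 15.4
eef_pos: [457.8, -135.8, 93.2]
tool_rot: [-3.142, 0.0, -0.001]
force: [0.3, -0.7, -1.1]
width: 20.8
gripper_force: 59.1
```

Emit:
carry_out(deltas=[0, 0, 0, 0, 0, 0.004, 1, 0, 0, 0, 0, 0, 0.004, 1, 0, 0, 0, 0, 0, 0.002, 1, 0, 0, 0, 0, 0, 0.001, 1, 0, 0, 0, 0, 0, 0, 1])

```text
clock: 16.02
eef_pos: [457.9, -135.9, 82.3]
tool_rot: [-3.142, 0.0, -0.001]
force: [0.6, -0.2, -1.4]
width: 21.2
gripper_force: 59.1
```

Emit:
carry_out(deltas=[0, 0, 0, 0, 0, 0.001, 1, 0, 0, 0, 0, 0, 0.001, 1, 0, 0, 0, 0, 0, 0, 1])

```text
clock: 16.4
eef_pos: [457.9, -135.9, 80.3]
tool_rot: [-3.142, 0.0, -0.001]
force: [0.1, 0.2, -0.8]
width: 21.3
gripper_force: 59.1
```

Emit:
carry_out(deltas=[0, 0, 0, 0, 0, 0.001, 1, 0, 0, 0, 0, 0, 0.001, 1, 0, 0, 0, 0, 0, 0, 1])

```text
clock: 16.77
eef_pos: [457.8, -135.8, 78.2]
tool_rot: [-3.142, 0.0, -0.001]
force: [-1.1, -0.7, -1.7]
width: 20.8
gripper_force: 59.1
```

Emit:
carry_out(deltas=[0, 0, 0, 0, 0, 0.001, 1, 0, 0, 0, 0, 0, 0.0005, 1, 0, 0, 0, 0, 0, 0, 1])

```text
clock: 17.15
eef_pos: [457.9, -135.9, 76.8]
tool_rot: [-3.142, 0.0, -0.001]
force: [0.8, 0.1, -0.8]
width: 21.3
gripper_force: 59.1
```

Emit:
carry_out(deltas=[0, 0, 0, 0, 0, 0.001, 1, 0, 0, 0, 0, 0, 0.0005, 1, 0, 0, 0, 0, 0, 0, 1])

```text
clock: 17.52
eef_pos: [457.9, -135.9, 75.3]
tool_rot: [-3.142, 0.0, -0.001]
force: [0.5, -0.1, -1.6]
width: 20.7
gripper_force: 59.1
```

Emit:
carry_out(deltas=[0, 0, 0, 0, 0, 0.001, 1, 0, 0, 0, 0, 0, 0, 1])

```text
clock: 17.77
eef_pos: [458.1, -135.9, 75.1]
tool_rot: [3.141, -0.001, -0.001]
force: [-1.5, 0.6, 7.9]
width: 21.2
gripper_force: 60.2
```

Emit:
carry_out(deltas=[0, 0, 0, 0, 0, 0.001, 1, 0, 0, 0, 0, 0, 0, 1])

```text
clock: 18.02
eef_pos: [458.3, -135.9, 75.0]
tool_rot: [3.141, -0.001, -0.001]
force: [-3.3, 1.5, 19.2]
width: 21.0
gripper_force: 61.3
```

The pin stopped firmly at a depth of about 26.4 mm with 19 N, so the square adapter stops it short and goes in the dish. I return the gauge.

Emit:
carry_out(deltas=[0, 0, 0, 0, 0, 0, 1, 0, 0, 0, 0, 0, -0.015, 1, 0, 0, 0, 0, 0, -0.025, 1, 0, 0, 0, 0, 0, -0.025, 1, 0, 0, 0, 0.0037, -0.0494, 0, 1, 0, 0, 0, 0.0037, -0.0494, 0, 1, 0, 0, 0, 0.0037, -0.0494, 0, 1, 0, 0, 0, 0.0037, -0.0494, 0, 1, 0, 0, 0, 0.0037, -0.0494, 0, 1, 0, 0, 0, 0.0037, -0.0494, 0, 1, 0, 0, 0, 0.0037, -0.0494, 0, 1, 0, 0, 0, 0, 0, 0, 1])

```text
clock: 19.52
eef_pos: [483.8, 215.6, 138.7]
tool_rot: [-3.138, -0.001, 0.007]
force: [-0.3, -0.7, -1.0]
width: 20.7
gripper_force: 59.2
```

Emit:
carry_out(deltas=[0, 0, 0, 0, 0, 0.02, 1, 0, 0, 0, 0, 0, 0.01, 1, 0, 0, 0, 0, 0, 0, 1, 0, 0, 0, 0, 0, 0, 1, 0, 0, 0, 0, 0, 0, 1])

```text
clock: 20.15
eef_pos: [484.5, 209.9, 108.9]
tool_rot: [-3.141, -0.001, -0.001]
force: [-1.3, -0.0, -0.5]
width: 20.8
gripper_force: 59.2
```

Emit:
carry_out(deltas=[0, 0, 0, -0.0005, 0, 0.015, 1, 0, 0, 0, 0, 0, 0.01, 1, 0, 0, 0, 0, 0, 0.005, 1, 0, 0, 0, 0, 0, 0.003, 1, 0, 0, 0, 0, 0, 0, 1, 0, 0, 0, 0, 0, 0, 1])

```text
clock: 20.9
eef_pos: [483.8, 210.0, 75.5]
tool_rot: [-3.141, -0.0, -0.001]
force: [-0.4, 0.2, -1.0]
width: 21.0
gripper_force: 59.2
```

Emit:
carry_out(deltas=[0, 0, 0, 0, 0, 0.01, 1, 0, 0, 0, 0, 0, 0.006, 1, 0, 0, 0, 0, 0, 0.002, 1, 0, 0, 0, 0, 0, 0, 1, 0, 0, 0, 0, 0, 0, 1])

```text
clock: 21.52
eef_pos: [483.7, 210.0, 57.4]
tool_rot: [-3.141, -0.0, -0.001]
force: [-0.3, 0.4, -0.8]
width: 21.1
gripper_force: 59.2
```

Emit:
carry_out(deltas=[0, 0, 0, 0, 0, 0.0015, 1, 0, 0, 0, 0, 0, 0, 1, 0, 0, 0, 0, 0, 0, -1, 0, 0, 0, 0, 0, 0, -1, 0, 0, 0, 0, 0, 0, -1, 0, 0, 0, 0, 0, 0, -1, 0, 0, 0, 0, 0, 0, -1, 0, 0, 0, 0, 0, -0.03, -1, 0, 0, 0, 0, 0, -0.04, -1, 0, 0, 0, 0, 0, -0.04, -1])

```text
clock: 22.78
eef_pos: [483.3, 209.8, 166.8]
tool_rot: [3.141, 0.0, -0.001]
force: [1.0, -0.3, -0.8]
width: 85.6
gripper_force: 0.0
```

Emit:
carry_out(deltas=[0, 0, -10, 0, 0, 0, -1, 0, 0, -10, 0, 0, 0, -1, 0, 0, -10, 0, 0, 0, -1, 0, 0, -10, 0, 0, 0, -1, 0, 0, -10, 0, 0, 0, -1, 0, 0, -10, 0, 0, 0, -1, 0, 0, -10, 0, 0, 0, -1, 0, 0, -10, 0, 0, 0, -1, 0, 0, -10, 0, 0, 0, -1])

```text
clock: 23.9
eef_pos: [483.5, 209.7, 165.8]
tool_rot: [-3.142, 0.0, 1.576]
force: [-0.0, -0.0, -0.2]
width: 85.2
gripper_force: 0.0
```

Emit:
carry_out(deltas=[0, 0, 0, -0.0466, -0.0094, 0, -1, 0, 0, 0, -0.0466, -0.0094, 0, -1, 0, 0, 0, -0.0466, -0.0094, 0, -1, 0, 0, 0, -0.0466, -0.0094, 0, -1, 0, 0, 0, 0, 0, 0.02, -1, 0, 0, 0, 0, 0, 0.02, -1, 0, 0, 0, 0, 0, 0, -1, 0, 0, 0, 0, 0, 0, -1])

```text
clock: 24.9
eef_pos: [446.1, 23.8, 126.3]
tool_rot: [3.141, -0.0, 1.57]
force: [0.6, -0.3, 0.5]
width: 85.2
gripper_force: 0.0
```

```bash
python3 - <<'E'
from h import *
save("scene","pics/s5.png"); s=ctrl.read_state(); print(s["clock"],s["eef_pos"],s["tool_rot"],s["qpos"].round(2))
c=cal("top")
for u,v in((202,130),(235,127),(262,129),(325,130)): print(ray(c,u,v,0).round(0))
E
```

```text
24.95 [446.31717402  23.84760724 126.45241582] [ 3.14043778e+00 -1.42180650e-04  1.57046351e+00] [ 0.18  0.55 -0.42  2.16  0.45  0.51 -0.58]
[722. 266.   0.]
[732. 170.   0.]
[728.  92.   0.]
[729. -90.   0.]
```

View pics/s5.png

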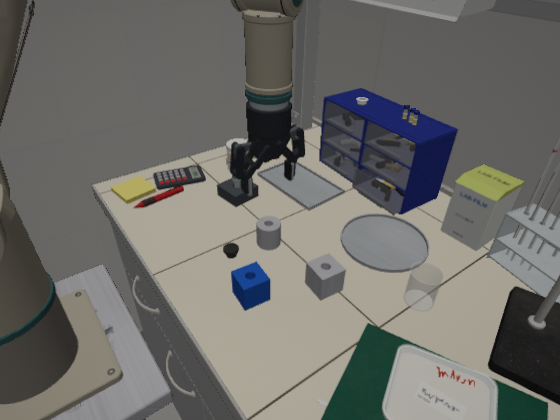

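The gripper is open above the round adapter and nothing is in its way. I descend and grasp.

Emit:
carry_out(deltas=[0, 0, 0, 0, 0, 0.035, -1, 0, 0, 0, 0, 0, 0.035, -1, 0, 0, 0, 0, 0, 0.025, -1, 0, 0, 0, 0, 0, 0.011, -1, 0, 0, 0, 0, 0, 0, -1, 0, 0, 0, 0, 0, 0, 1, 0, 0, 0, 0, 0, 0, 1, 0, 0, 0, 0, 0, 0, 1, 0, 0, 0, 0, 0, 0, 1, 0, 0, 0, 0, 0, 0, 1])

```text
clock: 26.2
eef_pos: [446.1, 23.4, 21.0]
tool_rot: [3.14, 0.0, 1.569]
force: [-1.2, 0.0, 9.3]
width: 48.7
gripper_force: 60.6
```

Emit:
carry_out(deltas=[0, 0, 0, 0, 0, -0.03, 1, 0, 0, 0, 0, 0, -0.03, 1, 0, 0, 0, 0.022, 0.0318, 0, 1, 0, 0, 0, 0.022, 0.0318, 0, 1, 0, 0, 0, 0.022, 0.0318, 0, 1, 0, 0, 0, 0.022, 0.0318, 0, 1, 0, 0, 0, 0.022, 0.0318, 0, 1, 0, 0, 0, 0.022, 0.0318, 0, 1, 0, 0, 0, 0, 0, 0, 1, 0, 0, 0, 0, 0, 0.02, 1, 0, 0, 0, 0, 0, 0.015, 1, 0, 0, 0, 0, 0, 0, 1])

```text
clock: 27.7
eef_pos: [634.5, 153.9, 42.4]
tool_rot: [-3.137, 0.002, 1.57]
force: [-0.9, 0.3, -2.8]
width: 48.6
gripper_force: 63.4
```

Emit:
carry_out(deltas=[0, 0, 0, 0, 0, 0, 1, 0, 0, 0, 0, 0, 0, 1])

```text
clock: 27.95
eef_pos: [637.2, 155.5, 45.4]
tool_rot: [3.141, -0.0, 1.57]
force: [-0.0, 0.5, -2.2]
width: 48.9
gripper_force: 63.4
```

Emit:
carry_out(deltas=[0, 0, 0, 0, 0, 0.01, 1, 0, 0, 0, 0, 0, 0.006, 1, 0, 0, 0, 0, 0, 0.003, 1, 0, 0, 0, 0, 0, 0.001, 1, 0, 0, 0, 0, 0, 0, 1, 0, 0, 0, 0, 0, 0, 1])

```text
clock: 28.7
eef_pos: [636.9, 155.5, 25.0]
tool_rot: [3.141, -0.0, 1.57]
force: [-0.4, 0.3, -3.8]
width: 48.9
gripper_force: 63.5
```

Emit:
carry_out(deltas=[0, 0, 0, 0, 0, 0.001, 1, 0, 0, 0, 0, 0, 0, 1])

```text
clock: 28.95
eef_pos: [637.0, 155.5, 24.2]
tool_rot: [3.141, -0.0, 1.57]
force: [-0.2, -0.1, -0.2]
width: 48.4
gripper_force: 63.7
```

Emit:
carry_out(deltas=[0, 0, 0, 0, 0, 0, -1, 0, 0, 0, 0, 0, 0, -1, 0, 0, 0, 0, 0, 0, -1, 0, 0, 0, 0, 0, 0, -1, 0, 0, 0, 0, 0, -0.035, -1, 0, 0, 0, 0, 0, -0.05, -1, 0, 0, 0, 0, 0, -0.03, -1])

```text
clock: 29.82
eef_pos: [637.6, 155.9, 141.3]
tool_rot: [3.139, -0.001, 1.57]
force: [-0.5, 0.2, -0.4]
width: 85.1
gripper_force: 0.0
```

Emit:
carry_out(deltas=[0, 0, 0, -0.0416, -0.0256, 0, -1, 0, 0, 0, -0.0416, -0.0256, 0, -1, 0, 0, 0, -0.0416, -0.0256, 0, -1, 0, 0, 0, -0.0416, -0.0256, 0, -1, 0, 0, 0, -0.0416, -0.0256, 0, -1, 0, 0, 0, -0.0416, -0.0256, 0, -1, 0, 0, 0, -0.0416, -0.0256, 0, -1, 0, 0, 4.1, 0, 0, 0, -1, 0, 0, 0, 0, 0, 0, -1, 0, 0, 0, 0, 0, 0, -1, 0, 0, 0, 0, 0, 0, -1])

```text
clock: 31.2
eef_pos: [457.8, -134.9, 138.9]
tool_rot: [3.141, -0.0, 1.501]
force: [1.0, -0.5, 0.9]
width: 85.8
gripper_force: 0.0
```

```bash
python3 - <<'E'
from h import *
a=save("top","pics/t6.png"); s=ctrl.read_state(); print(s["clock"],s["eef_pos"],s["tool_rot"])
b=save("scene","pics/s6.png")
cv2.imwrite("pics/s6c.png",np.hstack([cv2.resize(cv2.imread("pics/t6.png")[110:260,180:370],(400,316)),cv2.resize(cv2.imread("pics/s6.png")[120:320,190:443],(400,316))]))
E
```

```text
31.25 [ 457.65317309 -134.98506826  138.8245728 ] [ 3.14140024e+00 -2.19915331e-04  1.50038082e+00]
```

View pics/s6c.png

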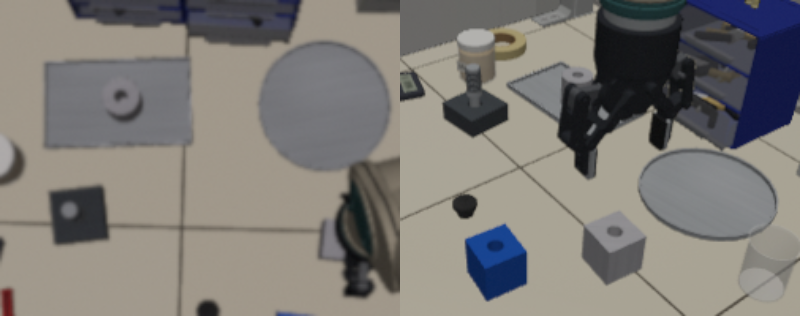

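The round adapter stands in the middle of the tray, the gauge stands upright in its stand, and the square adapter is undisturbed below the gripper. I descend and grasp it.

Emit:
carry_out(deltas=[0, 0, 0, -0.0007, 0, 0.04, -1, 0, 0, 0, 0, 0, 0.04, -1, 0, 0, 0, 0, 0, 0.025, -1, 0, 0, 0, 0, 0, 0.013, -1, 0, 0, 0, 0, 0, 0, -1, 0, 0, 0, 0, 0, 0, 1, 0, 0, 0, 0, 0, 0, 1, 0, 0, 0, 0, 0, 0, 1, 0, 0, 0, 0, 0, 0, 1, 0, 0, 0, 0, 0, 0, 1])

```text
clock: 32.55
eef_pos: [457.9, -136.6, 21.9]
tool_rot: [3.14, 0.0, 1.498]
force: [-1.0, 0.5, 4.8]
width: 49.0
gripper_force: 62.3
```

Emit:
carry_out(deltas=[0, 0, 0, 0, 0, -0.025, 1, 0, 0, 0, 0, 0, -0.03, 1, 0, 0, 0, 0.0063, 0.035, 0, 1, 0, 0, 0, 0.0063, 0.035, 0, 1, 0, 0, 0, 0.0063, 0.035, 0, 1, 0, 0, 0, 0.0063, 0.035, 0, 1, 0, 0, 0, 0.0063, 0.035, 0, 1, 0, 0, 0, 0, 0, 0, 1, 0, 0, 0, 0, 0, 0.02, 1, 0, 0, 0, 0, 0, 0.012, 1, 0, 0, 0, 0, 0, 0, 1, 0, 0, 0, 0, 0, 0, 1])

```text
clock: 34.05
eef_pos: [633.9, -117.6, 43.8]
tool_rot: [-3.142, -0.0, 1.498]
force: [-0.2, -0.7, -3.0]
width: 49.3
gripper_force: 63.9
```

Emit:
carry_out(deltas=[0, 0, 0, 0, 0, 0, 1, 0, 0, 0, 0, 0, 0, 1])

```text
clock: 34.3
eef_pos: [634.4, -117.6, 44.3]
tool_rot: [3.141, 0.0, 1.498]
force: [-0.2, -0.1, -2.9]
width: 48.9
gripper_force: 63.9
```

Emit:
carry_out(deltas=[0, 0, 0, 0, 0, 0.01, 1, 0, 0, 0, 0, 0, 0.006, 1, 0, 0, 0, 0, 0, 0.002, 1, 0, 0, 0, 0, 0, 0.0007, 1, 0, 0, 0, 0, 0, 0, 1, 0, 0, 0, 0, 0, 0, 1])

```text
clock: 35.05
eef_pos: [634.4, -117.6, 25.2]
tool_rot: [3.141, -0.0, 1.499]
force: [-1.0, -0.6, -3.3]
width: 49.1
gripper_force: 64.0
```

Emit:
carry_out(deltas=[0, 0, 0, 0, 0, 0.001, 1, 0, 0, 0, 0, 0, 0, 1])

```text
clock: 35.3
eef_pos: [634.4, -117.6, 25.0]
tool_rot: [3.141, 0.0, 1.498]
force: [-1.9, 0.8, 4.8]
width: 49.1
gripper_force: 64.7
```

Contact with the dish floor. I release, rise and check.

Emit:
carry_out(deltas=[0, 0, 0, 0, 0, 0, -1, 0, 0, 0, 0, 0, 0, -1, 0, 0, 0, 0, 0, 0, -1, 0, 0, 0, 0, 0, 0, -1, 0, 0, 0, 0, 0, -0.03, -1, 0, 0, 0, 0, 0, -0.05, -1, 0, 0, 0, 0, 0, -0.05, -1, 0, 0, 0, 0, -0.05, -0.03, -1, 0, 0, 0, 0, -0.05, 0, -1, 0, 0, 0, 0, -0.05, 0, -1, 0, 0, 0, 0, 0, 0, -1, 0, 0, 0, 0, 0, 0, -1])

```text
clock: 36.8
eef_pos: [485.7, -106.9, 184.6]
tool_rot: [3.139, 0.0, 1.498]
force: [0.2, 0.2, 0.1]
width: 85.7
gripper_force: 0.0
```

```bash
python3 - <<'E'
from h import *
s=ctrl.read_state(); print(s["clock"],s["eef_pos"])
b=save("scene","pics/s7.png"); a=save("top","pics/t7.png")
cv2.imwrite("pics/s7c.png",np.hstack([cv2.resize(cv2.imread("pics/t7.png")[110:260,180:370],(400,316)),cv2.resize(cv2.imread("pics/s7.png")[120:320,190:443],(400,316))]))
E
```

```text
36.8 [ 485.67804958 -106.92497026  184.61175268]
```

View pics/s7c.png

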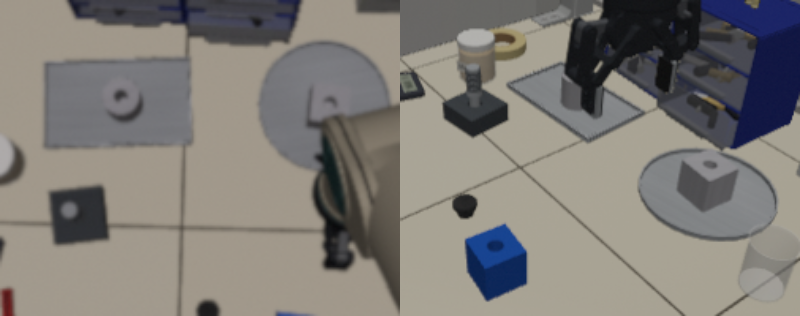

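The round adapter is upright in the tray, the square one is upright in the dish, and the gauge is in its stand with the gripper clear of everything.

```bash
python3 -c "
from cell import ctrl
print(ctrl.finish_job())"
```

```text
the job is handed in; nothing more can be done
None
```

The job is handed in (no verdict was returned): the gauge went fully into the round adapter, now in the tray; it stopped about 26 mm down in the square one, now in the dish; and it is back upright in its stand.

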